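# Lock the hand-rest bar over a plate with its pin

## Robot

A 6-joint arm with a two-finger parallel gripper is mounted at the origin on the work surface. World frame = base frame: x ahead of the robot, y to its left, z up, the work surface at z = 0. Lengths are in m, angles in degrees, forces in N, time in s.
With the tool pointing down it reaches from about 0.25 to 0.725 m from the base axis. Payload 9.7 kg.
Tool frame: the origin (TCP) lies at the very end of the fingers, on their centre line; the grasp point (between the pads) lies grasp_offset behind it (grasp_offset is the distance from the TCP to the grasp point, in m); z points along the fingers, y is the line along which they close (so a half turn about z gives the same grasp; the last joint's range is limited). The gripper opens to 85 mm and grips with 20 to 120 N. Pads are 22 mm wide; open, the fingers measure 114 mm over their backs; the gripper's body (76 mm by 85 mm) begins 54 mm behind the grasp point. The pads swing forward as they close: fully open they stand 13 mm farther back than shut.
Start: joints at [63.312, 4.979, 10.078, 95.1, 0, 90], TCP at [0.247, 0.491, 0.231] pointing down, gripper open.
Joint ranges: [-179.16, 179.16], [-48.56, 103.87], [-65.8, 70.77], [-126.05, 130.52], [-82.76, 87.17], [-180, 180]. Speed limits (degrees/s): [127.2, 127.2, 147.25, 180, 180, 180].

## Interface

Orientations are given as [roll, pitch, yaw] about the fixed x, y, z axes, in that order (R = Rz(yaw) Ry(pitch) Rx(roll)).
In Python, from workcell import get_obs, camera, calibration, job_done, recognise, cut_out, mark_of, grasp_offset gives the robot as it stands.
- The arm moves only by the tool servo_tool, never from a script. Its argument "moves" is a list of rows, each a list of 3 entries, a list of its own where there are three numbers: the turn, a rotation vector about the tool's x, y, z in degrees, then the shift along the tool's x, y, z in m, then the opening in per cent of the stroke, from 0 (shut) to 100 (fully open). In form: [[[ax, ay, az], [x, y, z], claw], ...]. A call has 1 to 12 rows; each row shifts and turns the commanded pose from where the row before left it, along the tool's axes as they then stand; what a row does not reach is not made up. A row lasts 1/10 s, in which the tool goes at most 50 mm and 8.59 degrees, less where a joint would pass 70% of its speed; a pose out of reach is approached as far as the arm can. A call is refused whole if a number of a shift passes 0.05 or a number of a turn 8.59, either way. A call with a gripper value outside its range is refused whole. The fingers move at their own pace and stop on an object; "force" is the grip in N (left out, the last holds). Time passes only in rows, so rows that do not move let the fingers close. It gives the time, the measured TCP pose, the force, the opening and the grip force at its end, in the units of the state.
- get_obs(): the state, without advancing time (a new reading comes with each control period).
- camera(name): name is "side" or "top"; returns (picture, depth): 480x640x3 uint8, red, green, blue; 480x640 float32, m along the optical axis (not along the pixel's ray), 0 where there is no reading.
- calibration(name): a dict with "camera_matrix" (3x3 intrinsics, pixels), "dist" ([k1, k2, p1, p2, k3] as OpenCV has them; the pictures are not rectified), "R" (3x3) and "t" (3): a world point X has camera coordinates R X + t. Camera axes: x right, y down, z forward; pixel columns grow to the right and rows downward; lengths in m; the calibration is good to about 2 mm. A picture is of the moment at which its call begins. calibration takes no time and is no camera call.
- job_done(): hands the job in; it is judged then, once.
Trained networks look in the newest picture that a camera, given by its name, has taken for a name from the list of things; names that differ only in an ending like _2 or _b are one class to them, and where a whole thing is asked for, a point or a joint stands for the part that bears it (a point fixed in the world has none). Each returns a list of dicts, best first, with "score" (0 to 1); they miss things now and then, are a little off and sometimes report something else, mostly with a low value. They report only what shows in the picture. A call takes as long as a camera call.
- recognise(name, camera): "xyz" ([x, y, z] in m, in the coordinates of the camera as it stood for that picture, good to about 4 mm: the middle of the surface that is visible of it).
- cut_out(name, camera): "mask" (480x640 bool, what is visible of it).
- mark_of(name, camera): "xyz" ([x, y, z] in m, in the coordinates of the camera as it stood for that picture, good to about 4 mm: a listed point, or the origin of a listed thing).
The state is a dict: "time": time; "q": joint angles; "qd": joint speeds; "joint_efforts": joint torques, N m; "ee_pos": TCP position; "tcp_rot": TCP orientation; "wrist_force": force on the tool from outside, world axes, zero at the start; "torque": the same for the moment, N m; "opening": finger opening in m; "grasp_force": force on a finger pad.
Only numpy, scipy, OpenCV 4.12 (cv2) and the standard library are available. Lean on these libraries where they do the work, as an engineer would, in place of code of your own. Each camera call takes 0.05 s, during which the arm holds its last target. There are 200 camera calls.

## Task

On the sloping plate easel, swing the wooden hand-rest bar down across the plate until its steel end is fully home in the fork. Then take the yellow-headed lock pin from the dark wooden block and push it through the fork and the bar end until its collar sits flush on the fork, and let go. Leave the jars, jug, brush and bowl where they stand.

Things in the scene. Friction and masses are not known exactly. Their poses are not given: they have to be found in the camera images.
- easel: plywood easel, fixed. Origin: centre of its underside; x to its high back edge, y across. Board 220 mm up the slope, 320 mm wide, slopes 25 degrees, low edge towards the robot; its face is 88 mm above the table at the centre. A white plate (188 mm across, 19 mm high) is fixed on it.
- fork: fork fixed on the board's -y side. Two 36 mm square ears (upper red, lower steel), 8 mm thick, 16 mm apart, parallel to the board, a 15.5 mm through hole in each; open up-slope, walled down-slope. Origin: centre of the hole's mouth on the upper ear's outer face, 50 mm off the board. z: hole axis, outward, 25 deg from vertical towards the robot; x up-slope. 18 mm free under the lower ear.
- rest_bar (a joint): angle of the hand-rest bar, rad: 0 = fully home in the fork (hard stop, holes in line), larger = swung open up the slope. Its pivot, square to the board, is 260 mm from the fork's hole, at +y. Stiff: it stays where it is left, about 1 to 2 N at the knob.
- bar_knob (a point): black knob on the bar, 20 mm across, square to the board; this point is on its axis 13 mm below its top, 23 mm above the bar's upper face. z: along the knob; turns with the bar. 185 mm from the pivot, 75 mm from the bar's hole. Wooden bar 26 mm wide, 12 mm thick.
- bar_hole (a point): centre of the mouth of the 16.5 mm through hole in the bar's steel end (34 mm square, 12 mm thick), on its upper face; turns with the bar. x: along its direction of opening; y: along the bar to the pivot, 260 mm away; z: the hole's axis.
- lock_pin: lock pin, 70 g: steel shank 12 mm across, 42 mm long with a 7 mm tapered tip; collar 26 mm across, 5 mm thick; yellow square head 18 x 18 mm, 36 mm tall above the collar. Origin: centre of the collar's underside; z: out of the head (shank to -z); x, y square to the head's faces. Starts upright in the pin block's hole, collar on the block.
- pin_block: dark wooden block 60 x 60 mm, 55 mm tall, fixed to the table, with a 15.5 mm vertical hole in the middle. Origin at the centre of its underside.
- jug: bystander: empty glass jug, 84 mm across with a handle at +y, 110 mm tall; origin at the centre of its underside
- jar_yellow: bystander: closed yellow paint jar, 44 mm across, 65 mm tall, standing; origin at the centre of its underside
- jar_red: bystander: closed red paint jar, 44 mm across, 65 mm tall, standing; origin at the centre of its underside
- jar_white: bystander: closed white-labelled paint jar, 44 mm across, 65 mm tall, standing; origin at the centre of its underside
- jar_black: bystander: closed black-labelled paint jar, 44 mm across, 65 mm tall, standing; origin at the centre of its underside
- paint_brush: bystander: thin artist's brush 190 mm long lying on the table, handle to its -x; origin at the middle of its underside
- bisque_bowl: bystander: terracotta bowl 120 mm across, 50 mm tall; origin at the centre of its underside

How it is judged (in metres and radians):
On the way, in this order (a step that is already met when the one before it is completed fails the run):
1. the bar is fully home in the fork while the pin is not in it (value of joint rest_bar below 0.03 rad and distance between lock_pin and fork above 0.04 m), for 0.2 s.
2. the pin is through the fork and the bar, its collar on the fork (value of joint rest_bar below 0.03 rad and x of lock_pin in the frame of fork between -0.004 and 0.004 m and y of lock_pin in the frame of fork between -0.004 and 0.004 m and z of lock_pin in the frame of fork between -0.004 and 0.004 m and angle between the z axis of lock_pin and the z axis of fork, either way round below 0.14 rad), for 0.2 s.
At the end, for the whole second after the job is handed in: The bar is home (joint under 0.03 rad), the pin rests through both ears and the bar: its collar's underside within 4 mm of the fork's mouth in each direction and its axis within 0.14 rad of the hole's axis, at rest (all of step 2 and linear speed of lock_pin below 0.02 m/s); the robot touches nothing.
It fails at once if a jar, the jug, the brush or the bowl is moved more than 40 mm (distance of any of jug, jar_yellow, jar_red, jar_white, jar_black, paint_brush, bisque_bowl from where it was at the start of the episode above 0.04 m).
It fails at once if a jar, the jug or the bowl is tipped over (angle between any of jug, jar_yellow, jar_red, jar_white, jar_black, bisque_bowl's own z axis and vertical above 0.5 rad).
It also fails if it takes over 56 s, if anything falls off the work surface, if the arm or the gripper's body presses on something with over 40 N, if the wrist force passes 120 N, or if a joint passes its speed limit or range.

## Working session

There is one attempt and no reset: what is moved stays moved. The work goes in short steps, Python scripts to look and compute and a tool call to move; the robot and the scene stay as the last step left them, time stands still between calls to the robot, and variables do not carry over. Pictures are saved under pics/ and viewed, at most 10 in all, crops included, and the job is handed in when it is done.

Besides the shell and the picture viewer there is one more tool, called after ">>>" by a JSON object that holds its "api" and its "payload", one argument or row to a line. servo_tool: Moves the arm, as the interface text tells. Its arguments: {"type":"object","properties":{"moves":{"type":"array"},"force":{"type":"number"}},"required":["moves"]}

```bash
mkdir -p pics; cat > h.py <<'E'
import numpy as np,cv2
from workcell import *
from scipy.spatial.transform import Rotation as Ro
def w(p,c):
    k=calibration(c);return np.array(k["R"]).T@(np.array(p)-np.array(k["t"]).ravel())
def pic(c,f=None):
    a,d=camera(c)
    if f: cv2.imwrite("pics/"+f,a[:,:,::-1])
    return a,d
E
python3 - <<'E'
from h import *
np.set_printoptions(precision=4,suppress=True)
print(get_obs(),grasp_offset if not callable(grasp_offset) else grasp_offset())
P=[]
for c in("top","side"):
    a,d=pic(c);P.append(a)
    k=calibration(c);print(c,-np.array(k["R"]).T@np.array(k["t"]).ravel())
    for n in("easel","fork","bar_knob","bar_hole","lock_pin","pin_block","jug","jar_yellow","jar_red","jar_white","jar_black","paint_brush","bisque_bowl"):
        print(n,[(np.round(w(r["xyz"],c),4),round(r["score"],2)) for r in mark_of(n,c)[:2]])
cv2.imwrite("pics/a.png",cv2.resize(np.vstack(P),None,fx=.625,fy=.625,interpolation=cv2.INTER_AREA)[:,:,::-1])
E
```

```text
{'time': 0.0, 'q': array([63.3107,  5.0104, 10.0344, 95.0994, -0.0018, 90.0002]), 'qd': array([-0.018 , -0.059 ,  0.0785,  0.0192,  0.056 ,  0.0462]), 'joint_efforts': array([ -0.0004, -52.0387,  46.4805,   0.0161,  -0.    ,  -0.    ]), 'ee_pos': array([0.2469, 0.4912, 0.2306]), 'tcp_rot': array([-179.9246,    0.0018,  153.3105]), 'wrist_force': array([-0.0183,  0.889 , -0.3956]), 'torque': array([-0.0041, -0.0103,  0.0165]), 'grasp_force': 0.0, 'opening': 0.08534587020800521} 0.0187
top [0.3582 0.024  1.4772]
easel [(array([0.5445, 0.0074, 0.0024]), 0.81)]
fork [(array([ 0.4878, -0.1202,  0.1272]), 0.81)]
bar_knob [(array([ 0.5725, -0.037 ,  0.1697]), 0.92), (array([0.7726, 0.08  , 0.0021]), 0.73)]
bar_hole [(array([ 0.5946, -0.1118,  0.1619]), 0.72)]
lock_pin [(array([0.4466, 0.3578, 0.055 ]), 0.47), (array([0.6719, 0.3958, 0.0032]), 0.31)]
pin_block [(array([0.4454, 0.3596, 0.0034]), 0.71), (array([ 0.6543,  0.2873, -0.0006]), 0.31)]
jug [(array([ 0.4793, -0.3476,  0.0039]), 0.64)]
jar_yellow [(array([ 0.6922, -0.3909,  0.002 ]), 0.58)]
jar_red [(array([0.6526, 0.2858, 0.0036]), 0
[... 237 characters left out ...]
1, 0.0809, 0.0004]), 0.69)]
side [0.5116 0.9792 1.0162]
easel [(array([ 0.5481,  0.0032, -0.0001]), 0.74)]
fork [(array([ 0.4853, -0.1184,  0.1275]), 0.63)]
bar_knob [(array([ 0.5679, -0.0393,  0.1713]), 0.82)]
bar_hole [(array([ 0.5905, -0.1154,  0.1644]), 0.9)]
lock_pin [(array([0.4505, 0.3584, 0.0542]), 0.81)]
pin_block [(array([0.4449, 0.3529, 0.0012]), 0.87)]
jug [(array([ 0.4746, -0.3444,  0.0034]), 0.73)]
jar_yellow []
jar_red [(array([ 0.6504,  0.2844, -0.0067]), 0.81)]
jar_white [(array([ 0.6873, -0.3068,  0.0011]), 0.95)]
jar_black [(array([0.6661, 0.3941, 0.0027]), 0.73)]
paint_brush [(array([0.3445, 0.2675, 0.0042]), 0.88)]
bisque_bowl [(array([ 0.7707,  0.074 , -0.0044]), 0.95)]
```

View pics/a.png

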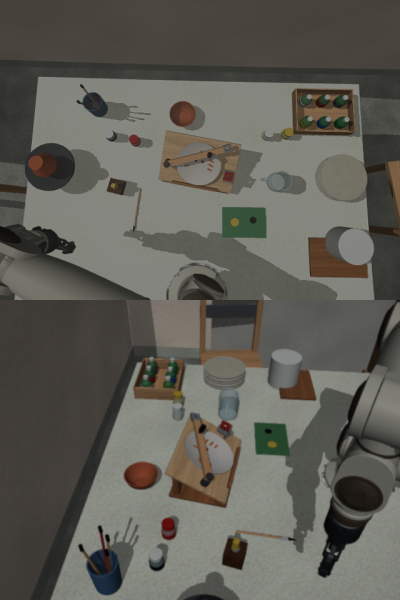

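```bash
cat >> h.py <<'E'
def cloud(c,d):
    k=calibration(c);v,u=np.mgrid[0:480,0:640]
    uv=np.stack([u,v],-1).reshape(-1,1,2).astype(np.float64)
    n=cv2.undistortPoints(uv,np.array(k["camera_matrix"]),np.array(k["dist"])).reshape(480,640,2)
    p=np.concatenate([n*d[...,None],d[...,None]],-1)
    return (p-np.array(k["t"]).ravel())@np.array(k["R"])
E
python3 - <<'E'
from h import *
np.set_printoptions(precision=4,suppress=True)
out=[]
for c,f0 in(("top",None),("side",None)):
    a,d=pic(c);X=cloud(c,d);a=a.astype(int)
    m=cut_out("easel",c);mk=m[0]["mask"]&(d>0)
    P=X[mk]; 
    # plane RANSAC-ish with known 25deg slope
    q=P[P[:,2]>0.04]
    for yaw in (-8,):
        best=None
        for y in np.arange(-16,2,0.5):
            n=np.array([-np.sin(np.radians(25))*np.cos(np.radians(y)),-np.sin(np.radians(25))*np.sin(np.radians(y)),np.cos(np.radians(25))])
            s=q@n;h,e=np.histogram(s,bins=np.arange(-.3,.3,.001));i=h.argmax();cnt=h[max(i-1,0):i+2].sum()
            if best is None or cnt>best[0]:best=(cnt,y,n,e[i]+.0005)
    cnt,y,n,s0=best
    # refine: svd
    for _ in range(5):
        I=q[abs(q@n-s0)<.004];cc=I.mean(0);n=np.linalg.svd(I-cc,full_matrices=False)[2][2];n*=np.sign(n[2]);s0=cc@n
    print(c,"yawhist",y,"n",n,"tilt",np.degrees(np.arccos(n[2])),"yaw",np.degrees(np.arctan2(-n[1],-n[0])),"s0",s0)
    # in-plane rect
    ey=np.cross(n,[1,0,0]);ey/=np.linalg.norm(ey);ex=np.cross(ey,n)
    W=np.c_[(I-cc)@ex,(I-cc)@ey].astype(np.float32);r=cv2.minAreaRect(W)
    ctr=cc+r[0][0]*ex+r[0][1]*ey
    print("rect",r,ctr)
    b=cv2.boxPoints(r);print("corners",np.array([cc+p[0]*ex+p[1]*ey for p in b]))
    # red ear
    near=(abs(X[...,0]-.487)<.04)&(abs(X[...,1]+.12)<.04)&(X[...,2]>.095)
    red=near&(a[...,0]>1.8*a[...,1])&(a[...,0]>1.8*a[...,2])&(a[...,0]>40)
    R=X[red];print("red",len(R),R.mean(0),"h off board",np.percentile(R@n-s0,[5,25,50,75,95]))
    # pin yellow
    near=(abs(X[...,0]-.448)<.03)&(abs(X[...,1]-.358)<.03)&(X[...,2]>.05)
    yel=near&(a[...,0]>1.6*a[...,2])&(a[...,1]>1.4*a[...,2])&(X[...,2]>.085)
    Y=X[yel];print("yel",len(Y),Y.mean(0),np.percentile(Y[:,2],[5,50,95]))
    top=Y[Y[:,2]>.0925]
    print("pintop",len(top),top.mean(0), cv2.minAreaRect(top[:,:2].astype(np.float32)) if len(top)>4 else 0)
    bm=[r for r in cut_out("pin_block",c)][0]["mask"];B=X[bm];B=B[abs(B[:,2]-.055)<.005];print("block",len(B),cv2.minAreaRect(B[:,:2].astype(np.float32)))
    k=calibration(c)
    for p in((.5,-.1,.13),(.448,.358,.07)):
        uv=cv2.projectPoints(np.array([p]),cv2.Rodrigues(np.array(k["R"]))[0],np.array(k["t"]),np.array(k["camera_matrix"]),np.array(k["dist"]))[0].ravel().astype(int)
        out.append(cv2.resize(a.astype(np.uint8)[max(uv[1]-30,0):uv[1]+30,uv[0]-40:uv[0]+40],(400,300),interpolation=cv2.INTER_NEAREST));print(uv)
cv2.imwrite("pics/b.png",np.vstack([np.hstack(out[:2]),np.hstack(out[2:])])[:,:,::-1])
E
```

```text
top yawhist -10.0 n [-0.4139  0.0703  0.9076] tilt 24.823005010764206 yaw -9.644647002539427 s0 -0.1456139539644418
rect ((-0.012752756476402283, -0.0044607073068618774), (0.3191289007663727, 0.2208402156829834), 79.29602813720703) [0.5489 0.0037 0.0896]
corners [[ 0.4231 -0.1365  0.0431]
 [ 0.6207 -0.1705  0.1358]
 [ 0.6746  0.144   0.136 ]
 [ 0.4771  0.178   0.0433]]
red 152 [ 0.4882 -0.1185  0.1256] h off board [0.0443 0.0474 0.0492 0.051  0.0539]
yel 51 [0.4461 0.3554 0.0968] [0.0918 0.0973 0.101 ]
pintop 46 [0.4464 0.3558 0.0975] ((0.4466705322265625, 0.3565468490123749), (0.01802799664437771, 0.01593514159321785), 65.55907440185547)
block 374 ((0.44691866636276245, 0.3562329411506653), (0.06180152669548988, 0.059656739234924316), 76.02140045166016)
[358 277]
[182 296]Traceback (most recent call last):
  File "<stdin>", line 6, in <module>
IndexError: list index out of range
```

```bash
cat >> h.py <<'E'
np.set_printoptions(precision=4,suppress=True)
E=Ro.from_euler('ZY',[-9.7,-25],degrees=True).as_matrix()  # cols: upslope, across, normal
ex,ey,n=E.T
fork=np.array([.4875,-.119,.126])
def knob(th): return fork+.26*ey+.013*n+Ro.from_rotvec(n*np.radians(th)).apply(-.185*ey)
def tool(th): # z=-n, y=bar x dir
    R=Ro.from_rotvec(n*np.radians(th)); y=R.apply(ex); return Ro.from_matrix(np.c_[np.cross(y,-n),y,-n])
def to(p,R=None):
    o=get_obs();C=Ro.from_euler('xyz',o["tcp_rot"],degrees=True)
    R=R or C
    rv=(C.inv()*R).as_rotvec(degrees=True)
    print("pos",o["ee_pos"],"t",o["time"],"turn(total)",rv,"|",np.linalg.norm(rv),"then shift",R.inv().apply(np.array(p)-o["ee_pos"]),"shift in cur",C.inv().apply(np.array(p)-o["ee_pos"]))
E
python3 - <<'E'
from h import *
print(E, [knob(t) for t in (0,24,25,26)])
T=tool(25); k=np.array([.570,-.038,.1705])
print(T.as_euler('xyz',degrees=True))
to(k+n*.05,T)   # TCP 5 cm above knob point
E
```

```text
[[ 0.8934  0.1685 -0.4166]
 [-0.1527  0.9857  0.0712]
 [ 0.4226 -0.      0.9063]] [array([ 0.4947, -0.0441,  0.1378]), array([ 0.5646, -0.0399,  0.1696]), array([ 0.5675, -0.039 ,  0.1708]), array([ 0.5703, -0.0381,  0.1721])]
[157.0902  10.2886 103.2098]
pos [0.247  0.4914 0.2313] t 1.65 turn(total) [-16.8834 -19.4268  47.2321] | 53.7896067787764 then shift [-0.5689  0.114   0.1773] shift in cur [-0.5061 -0.3341  0.0155]
```

>>> {"api": "servo_tool", "payload": {
  "moves": [
    [[-2.1,-2.4,5.9],[0,0,0],60],
    [[-2.1,-2.4,5.9],[0,0,0],60],
    [[-2.1,-2.4,5.9],[0,0,0],60],
    [[-2.1,-2.4,5.9],[0,0,0],60],
    [[-2.1,-2.4,5.9],[0,0,0],60],
    [[-2.1,-2.4,5.9],[0,0,0],60],
    [[-2.1,-2.4,5.9],[0,0,0],60],
    [[-2.1,-2.4,5.9],[0,0,0],60]
  ],
  "force": 30
}}

```text
time: 2.45
ee_pos: [0.2469, 0.4913, 0.2317]
tcp_rot: [157.1, 10.1, 103.0]
wrist_force: [0.1, -0.7, -0.2]
opening: 0.0515
grasp_force: 0.0
```

>>> {"api": "servo_tool", "payload": {
  "moves": [
    [[0,0,0],[-0.036,0.007,0.011],60],
    [[0,0,0],[-0.036,0.007,0.011],60],
    [[0,0,0],[-0.036,0.007,0.011],60],
    [[0,0,0],[-0.036,0.007,0.011],60],
    [[0,0,0],[-0.036,0.007,0.011],60],
    [[0,0,0],[-0.036,0.007,0.011],60],
    [[0,0,0],[-0.036,0.007,0.011],60],
    [[0,0,0],[-0.036,0.007,0.011],60],
    [[0,0,0],[-0.036,0.007,0.011],60],
    [[0,0,0],[-0.036,0.007,0.011],60],
    [[0,0,0],[-0.036,0.007,0.011],60],
    [[0,0,0],[-0.036,0.007,0.011],60]
  ]
}}

```text
time: 3.65
ee_pos: [0.474, 0.0903, 0.2198]
tcp_rot: [157.2, 10.1, 103.3]
wrist_force: [0.1, 0.6, 1.0]
opening: 0.0513
grasp_force: 0.0
```

```bash
python3 - <<'E'
from h import *
to(np.array([.569,-.038,.171])+n*.05,tool(25)); o=get_obs(); print(o["tcp_rot"],o["q"],o["opening"])
E
```

```text
pos [0.474  0.0903 0.2198] t 3.65 turn(total) [-0.0922 -0.1697  0.018 ] | 0.19396885872593836 then shift [-0.1355  0.0293  0.043 ] shift in cur [-0.1357  0.0293  0.0425]
[157.1973  10.1392 103.2936] [ 17.1613 -27.8976 -22.9742  72.4312 -10.8392  89.6564] 0.051291274042535556
```

>>> {"api": "servo_tool", "payload": {
  "moves": [
    [[0,0,0],[-0.027,0.006,0.0085],60],
    [[0,0,0],[-0.027,0.006,0.0085],60],
    [[0,0,0],[-0.027,0.006,0.0085],60],
    [[0,0,0],[-0.027,0.006,0.0085],60],
    [[0,0,0],[-0.0275,0.0055,0.0085],60],
    [[0,0,0],[0,0,0],60]
  ]
}}

```text
time: 4.25
ee_pos: [0.5485, -0.0352, 0.2155]
tcp_rot: [157.3, 10.2, 103.1]
wrist_force: [-1.1, 0.8, -0.2]
opening: 0.051
grasp_force: 0.0
```

```bash
python3 - <<'E'
from h import *
to(np.array([.569,-.038,.171])-n*.014,tool(25))
out=[]
for c in("top","side"):
    a,d=pic(c);k=calibration(c)
    print([(w(r["xyz"],c),r["score"]) for r in mark_of("bar_knob",c)[:1]])
    uv=cv2.projectPoints(np.array([[.55,-.06,.16]]),cv2.Rodrigues(np.array(k["R"]))[0],np.array(k["t"]),np.array(k["camera_matrix"]),np.array(k["dist"]))[0].ravel().astype(int)
    out.append(cv2.resize(a[uv[1]-75:uv[1]+75,uv[0]-50:uv[0]+50],(400,600)))
cv2.imwrite("pics/c.png",np.hstack(out)[:,:,::-1])
E
```

```text
pos [ 0.5485 -0.0352  0.2155] t 4.25 turn(total) [-0.222  -0.0941 -0.1159] | 0.26758648228952386 then shift [0.0006 0.0002 0.063 ] shift in cur [0.0005 0.0005 0.063 ]
[(array([ 0.5707, -0.039 ,  0.1699]), 0.81)]
[(array([ 0.5657, -0.0381,  0.1708]), 0.57)]
```

View pics/c.png

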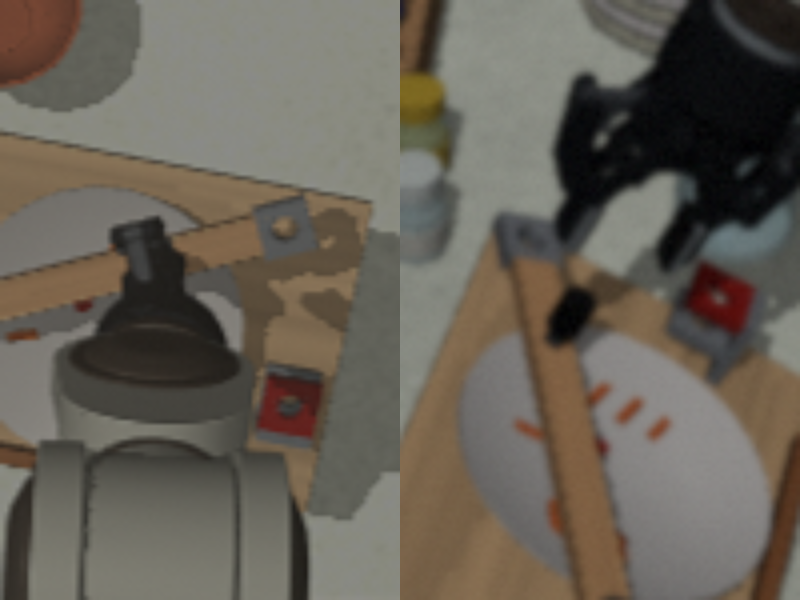

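The top view (left) shows the gripper over the bar near the steel end at (288,230). In the side view (right), the fingers straddle the line to the knob at (572,315), and the red fork is at (715,297). I'm going down and gripping.

>>> {"api": "servo_tool", "payload": {
  "moves": [
    [[0,0,0],[0,0,0.02],60],
    [[0,0,0],[0,0,0.02],60],
    [[0,0,0],[0,0,0.016],60],
    [[0,0,0],[0,0,0.006],60],
    [[0,0,0],[0,0,0],0],
    [[0,0,0],[0,0,0],0],
    [[0,0,0],[0,0,0],0],
    [[0,0,0],[0,0,0],0]
  ]
}}

```text
time: 5.25
ee_pos: [0.5735, -0.0366, 0.1608]
tcp_rot: [157.2, 10.1, 103.3]
wrist_force: [-4.6, 2.7, 4.0]
opening: 0.0191
grasp_force: 30.6
```

>>> {"api": "servo_tool", "payload": {
  "moves": [
    [[0,0,2.5],[0,-0.008,0],0],
    [[0,0,2.5],[0,-0.008,0],0],
    [[0,0,2.5],[0,-0.008,0],0],
    [[0,0,2.5],[0,-0.008,0],0],
    [[0,0,2.5],[0,-0.008,0],0],
    [[0,0,0],[0,0,0],0]
  ]
}}

```text
time: 5.85
ee_pos: [0.5372, -0.0442, 0.1447]
tcp_rot: [155.6, 5.0, 91.7]
wrist_force: [-3.1, 5.4, 3.3]
opening: 0.0189
grasp_force: 30.5
```

```bash
python3 - <<'E'
from h import *
to(knob(12.6)-n*.012,tool(12.5)); to(knob(0)-n*.012,tool(0))
E
```

```text
pos [ 0.5372 -0.0442  0.1447] t 5.85 turn(total) [-0.114  -0.2027 -0.0534] | 0.23860522278969934 then shift [-0.0024 -0.0011  0.0006] shift in cur [-0.0024 -0.0011  0.0006]
pos [ 0.5372 -0.0442  0.1447] t 5.85 turn(total) [-0.1357 -0.1894 12.4466] | 12.448807758623719 then shift [-0.0071 -0.0409  0.0006] shift in cur [ 0.0019 -0.0414  0.0007]
```

>>> {"api": "servo_tool", "payload": {
  "moves": [
    [[0,0,2.5],[-0.0004,-0.008,0],0],
    [[0,0,2.5],[-0.0004,-0.008,0],0],
    [[0,0,2.5],[-0.0004,-0.008,0],0],
    [[0,0,2.5],[-0.0004,-0.008,0],0],
    [[0,0,2.5],[-0.0004,-0.008,0],0],
    [[0,0,0],[0,-0.002,0],0],
    [[0,0,0],[0,0,0],0]
  ]
}}

```text
time: 6.55
ee_pos: [0.4999, -0.0429, 0.1275]
tcp_rot: [155.1, -0.4, 80.6]
wrist_force: [1.6, 17.2, 1.3]
opening: 0.0189
grasp_force: 30.3
```

```bash
python3 - <<'E'
from h import *
to(knob(0)-n*.012,tool(0));f=get_obs()["wrist_force"];print(E.T@f)
E
```

```text
pos [ 0.4999 -0.0429  0.1275] t 6.55 turn(total) [-0.123  -0.4733  0.1026] | 0.4996744228071432 then shift [-0.0021 -0.0001  0.0006] shift in cur [-0.0021 -0.0001  0.0006]
[-0.6184 17.2522  1.7693]
```

>>> {"api": "servo_tool", "payload": {
  "moves": [
    [[0,0,0],[0.001,-0.002,0],0],
    [[0,0,0],[0,-0.002,0],0],
    [[0,0,0],[0,0,0],0]
  ]
}}

```text
time: 6.85
ee_pos: [0.4985, -0.0428, 0.1271]
tcp_rot: [154.9, -0.2, 80.5]
wrist_force: [16.1, 6.8, -3.7]
opening: 0.0191
grasp_force: 30.1
```

```bash
python3 - <<'E'
from h import *
to(knob(0)-n*.012,tool(0));f=get_obs()["wrist_force"];print(E.T@f)
E
```

```text
pos [ 0.4985 -0.0428  0.1271] t 6.85 turn(total) [ 0.144  -0.3017  0.0692] | 0.34136030056129213 then shift [-0.002   0.0014  0.0008] shift in cur [-0.002   0.0014  0.0008]
[11.7284  9.4472 -9.5752]
```

>>> {"api": "servo_tool", "payload": {
  "moves": [
    [[0,0,0],[0.0005,-0.002,0],0],
    [[0,0,0],[0,-0.001,0],0],
    [[0,0,0],[0,0,0],0],
    [[0,0,0],[0,0,0],0]
  ]
}}

```text
time: 7.25
ee_pos: [0.4982, -0.0427, 0.1272]
tcp_rot: [154.6, -0.2, 80.4]
wrist_force: [36.5, 1.0, -9.4]
opening: 0.0189
grasp_force: 30.2
```

```bash
python3 - <<'E'
from h import *
to(knob(0)-n*.012,tool(0));f=get_obs()["wrist_force"];print(E.T@f)
E
```

```text
pos [ 0.4982 -0.0427  0.1272] t 7.25 turn(total) [ 0.4451 -0.2331  0.0224] | 0.5029122052565501 then shift [-0.002   0.0016  0.0011] shift in cur [-0.002   0.0016  0.0011]
[ 28.4525   7.1241 -23.6021]
```

>>> {"api": "servo_tool", "payload": {
  "moves": [
    [[0,0,0],[0,0.003,0],0],
    [[0,0,0],[0,0.0005,0],0],
    [[0,0,0],[0,0,0],50],
    [[0,0,0],[0,0,0],50],
    [[0,0,0],[0,0,-0.02],50],
    [[0,0,0],[0,0,-0.04],50],
    [[0,0,0],[0,0,-0.04],60],
    [[0,0,0],[0.04,0,-0.04],70],
    [[0,0,0],[0.045,0,-0.03],70],
    [[0,0,0],[0.045,0,0],70],
    [[0,0,0],[0.045,0,0],70],
    [[0,0,0],[0.04,0,0],70]
  ]
}}

```text
time: 8.45
ee_pos: [0.4636, 0.1739, 0.2741]
tcp_rot: [155.1, -0.1, 80.4]
wrist_force: [0.7, -1.6, 0.0]
opening: 0.0597
grasp_force: 0.0
```

```bash
python3 - <<'E'
from h import *
out=[]
o=get_obs();print(o["ee_pos"],o["tcp_rot"],o["q"])
for c in("top","side"):
    a,d=pic(c);k=calibration(c);X=cloud(c,d);A=a.astype(int)
    for nm in("fork","bar_hole","bar_knob","lock_pin"): print(c,nm,[(w(r["xyz"],c),round(r["score"],2)) for r in mark_of(nm,c)[:1]])
    near=(abs(X[...,0]-.487)<.04)&(abs(X[...,1]+.12)<.04)&(X[...,2]>.095)
    red=near&(A[...,0]>1.8*A[...,1])&(A[...,0]>1.8*A[...,2])&(A[...,0]>40)
    # intersect red pixel rays w/ fork face plane
    v,u=np.nonzero(red);cc=-np.array(k["R"]).T@np.array(k["t"]).ravel()
    D=X[v,u]-cc;P=cc+D*(((fork-cc)@n)/(D@n))[:,None]
    W=np.c_[(P-fork)@ex,(P-fork)@ey].astype(np.float32);print("red",len(W),W.min(0),W.max(0),W.mean(0),cv2.minAreaRect(W))
    for p in((.487,-.11,.126),(.447,.356,.08)):
        uv=cv2.projectPoints(np.array([p]),cv2.Rodrigues(np.array(k["R"]))[0],np.array(k["t"]),np.array(k["camera_matrix"]),np.array(k["dist"]))[0].ravel().astype(int)
        out.append(cv2.resize(a[uv[1]-30:uv[1]+30,uv[0]-40:uv[0]+40],(400,300),interpolation=cv2.INTER_CUBIC))
cv2.imwrite("pics/d.png",np.vstack([np.hstack(out[:2]),np.hstack(out[2:])])[:,:,::-1])
E
```

```text
[0.4636 0.1739 0.2741] [155.1345  -0.1086  80.3898] [ 29.2485 -22.2997 -12.9751  79.4204 -15.217  126.1972]
top fork [(array([ 0.4788, -0.3451,  0.0033]), 0.72)]
top bar_hole [(array([ 0.4872, -0.1216,  0.1165]), 0.97)]
top bar_knob [(array([ 0.4972, -0.0434,  0.1376]), 0.91)]
top lock_pin [(array([0.4496, 0.3575, 0.053 ]), 0.54)]
red 153 [-0.0177 -0.0167] [0.0185 0.0189] [0.0005 0.0008] ((0.00037020444869995117, 0.0009655281901359558), (0.03497300297021866, 0.036292366683483124), 88.25517272949219)
side fork [(array([ 0.4865, -0.1174,  0.1272]), 0.58)]
side bar_hole [(array([ 0.4882, -0.1229,  0.1156]), 0.85)]
side bar_knob [(array([ 0.4917, -0.0442,  0.1367]), 0.67)]
side lock_pin [(array([0.4485, 0.3537, 0.0556]), 0.56)]
red 88 [-0.0024 -0.0153] [0.0164 0.0256] [0.0073 0.0055] ((0.0070313746109604836, 0.005154890939593315), (0.04107692465186119, 0.018457746133208275), 89.09651184082031)
```

View pics/d.png

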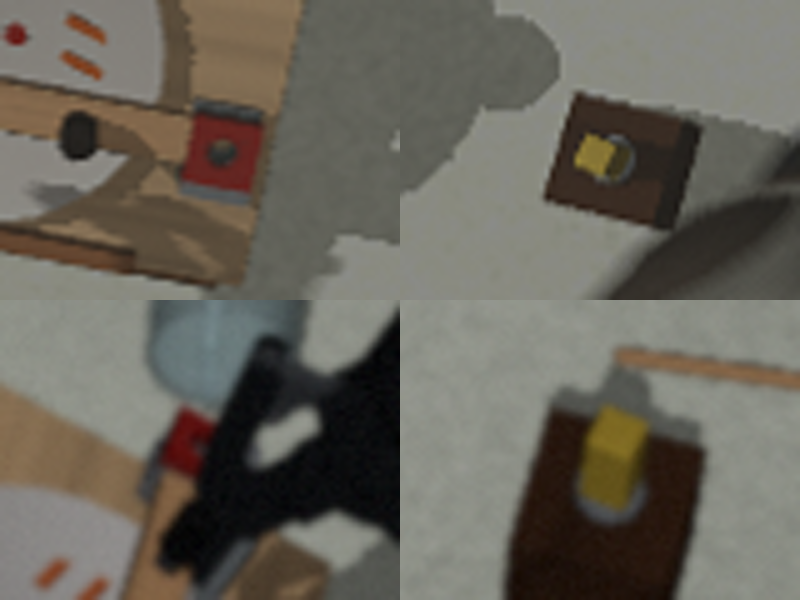

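```bash
cat >> h.py <<'E'
def down(yaw):
    y=np.array([np.cos(np.radians(yaw)),np.sin(np.radians(yaw)),0]);z=np.array([0,0,-1.]);return Ro.from_matrix(np.c_[np.cross(y,z),y,z])
E
python3 - <<'E'
from h import *
to([.4475,.3565,.14],down(-17))
E
```

```text
pos [0.4638 0.1707 0.2739] t 8.95 turn(total) [24.7862 -1.6697  7.1222] | 25.843186070718307 then shift [ 0.1729 -0.0699  0.1339] shift in cur [ 0.1801 -0.0994  0.1018]
```

>>> {"api": "servo_tool", "payload": {
  "moves": [
    [[6.2,-0.4,1.8],[0,0,0],80],
    [[6.2,-0.4,1.8],[0,0,0],80],
    [[6.2,-0.4,1.8],[0,0,0],80],
    [[6.2,-0.4,1.8],[0,0,0],80],
    [[0,0,0],[0.0288,-0.0116,0.0223],80],
    [[0,0,0],[0.0288,-0.0116,0.0223],80],
    [[0,0,0],[0.0288,-0.0116,0.0223],80],
    [[0,0,0],[0.0288,-0.0116,0.0223],80],
    [[0,0,0],[0.0288,-0.0116,0.0223],80],
    [[0,0,0],[0.0288,-0.0116,0.0223],80],
    [[0,0,0],[0,0,0],80]
  ]
}}

```text
time: 10.05
ee_pos: [0.4462, 0.3588, 0.1362]
tcp_rot: [-179.8, 0.1, 73.1]
wrist_force: [-0.5, -0.6, -0.2]
opening: 0.0686
grasp_force: 0.0
```

```bash
python3 - <<'E'
from h import *
out=[]
to([.4475,.3565,.066],down(-17));print(get_obs()["tcp_rot"])
for c in("top","side"):
    a,d=pic(c);k=calibration(c)
    print([(w(r["xyz"],c),round(r["score"],2)) for r in mark_of("lock_pin",c)[:1]])
    uv=cv2.projectPoints(np.array([[.447,.356,.11]]),cv2.Rodrigues(np.array(k["R"]))[0],np.array(k["t"]),np.array(k["camera_matrix"]),np.array(k["dist"]))[0].ravel().astype(int)
    out.append(cv2.resize(a[uv[1]-50:uv[1]+50,uv[0]-40:uv[0]+40],(400,500),interpolation=cv2.INTER_CUBIC))
cv2.imwrite("pics/e.png",np.hstack(out)[:,:,::-1])
E
```

```text
pos [0.4462 0.3588 0.1362] t 10.05 turn(total) [-0.2247  0.1345  0.1312] | 0.2928857579455255 then shift [-0.0018  0.002   0.0702] shift in cur [-0.0017  0.0022  0.0702]
[-179.7751    0.1342   73.1314]
[(array([ 0.4906, -0.1201,  0.1166]), 0.49)]
[(array([0.4491, 0.3556, 0.0564]), 0.6)]
```

View pics/e.png

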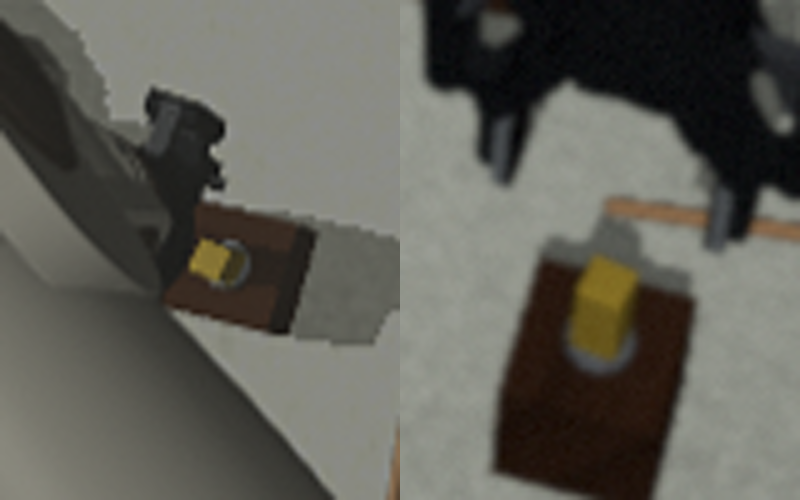

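The side view shows the fingers on both sides of the yellow head at (605,300). The top view shows the head at (210,260), nearly square to the pads. I'm going down and gripping.

>>> {"api": "servo_tool", "payload": {
  "moves": [
    [[0,0,0],[-0.0017,0.002,0.02],80],
    [[0,0,0],[0,0,0.02],80],
    [[0,0,0],[0,0,0.02],80],
    [[0,0,0],[0,0,0.0095],80],
    [[0,0,0],[0,0,0],0],
    [[0,0,0],[0,0,0],0],
    [[0,0,0],[0,0,0],0],
    [[0,0,0],[0,0,0],0],
    [[0,0,0],[0,0,0],0],
    [[0,0,0],[0,0,0],0]
  ],
  "force": 50
}}

```text
time: 11.25
ee_pos: [0.4488, 0.356, 0.0716]
tcp_rot: [-180.0, -0.1, 73.1]
wrist_force: [-3.8, 1.5, 5.7]
opening: 0.0173
grasp_force: 49.9
```

>>> {"api": "servo_tool", "payload": {
  "moves": [
    [[0,0,0],[0,0,-0.01],0],
    [[0,0,0],[0,0,-0.02],0],
    [[0,0,0],[0,0,-0.03],0],
    [[0,0,0],[0,0,-0.04],0],
    [[0,0,0],[0,0,-0.04],0],
    [[0,0,0],[0,0,-0.03],0],
    [[0,0,0],[0,0,-0.02],0],
    [[0,0,0],[0,0,0],0]
  ]
}}

```text
time: 12.05
ee_pos: [0.4498, 0.3556, 0.2641]
tcp_rot: [179.9, -0.3, 73.0]
wrist_force: [0.4, -0.1, -1.5]
opening: 0.0172
grasp_force: 49.2
```

```bash
python3 - <<'E'
from h import *
o=get_obs();print(o["opening"],o["grasp_force"])
F=fork-.0008*ex+.0009*ey
to(F+n*(.0166+.042+.03),tool(0))
a,d=pic("side","s1.png");k=calibration("side")
uv=cv2.projectPoints(o["ee_pos"].reshape(1,3),cv2.Rodrigues(np.array(k["R"]))[0],np.array(k["t"]),np.array(k["camera_matrix"]),np.array(k["dist"]))[0].ravel().astype(int);print(uv)
cv2.imwrite("pics/f.png",cv2.resize(a[max(uv[1]-50,0):uv[1]+50,max(uv[0]-50,0):uv[0]+50],(500,500))[:,:,::-1])
E
```

```text
0.017181735568416127 49.16930615901947
pos [0.4498 0.3556 0.2641] t 12.05 turn(total) [-24.8064   1.3041  -7.208 ] | 25.86532570080052 then shift [-0.4606  0.047   0.0861] shift in cur [-0.4472  0.1364  0.0562]
[382 323]
```

View pics/f.png

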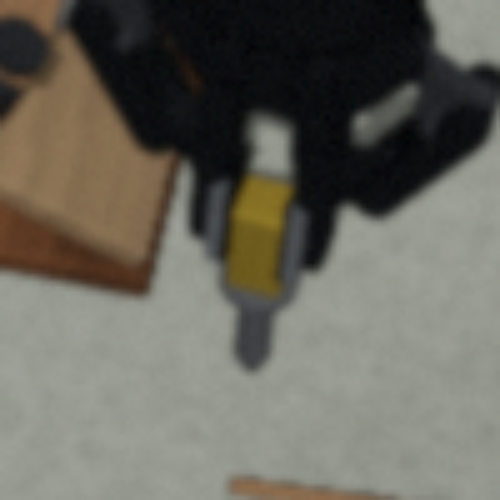

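The side view shows the pin held straight, with the head at (262,237) between the pads and the shank pointing down. I'm carrying it to the fork.

>>> {"api": "servo_tool", "payload": {
  "moves": [
    [[-6.2,0.3,-1.8],[0,0,0],0],
    [[-6.2,0.3,-1.8],[0,0,0],0],
    [[-6.2,0.3,-1.8],[0,0,0],0],
    [[-6.2,0.3,-1.8],[0,0,0],0],
    [[0,0,0],[-0.033,0.0034,0.002],0],
    [[0,0,0],[-0.033,0.0034,0.002],0],
    [[0,0,0],[-0.033,0.0034,0.002],0],
    [[0,0,0],[-0.033,0.0034,0.002],0],
    [[0,0,0],[-0.033,0.0034,0.002],0],
    [[0,0,0],[-0.033,0.0034,0.002],0],
    [[0,0,0],[-0.033,0.0034,0.002],0],
    [[0,0,0],[-0.033,0.0034,0.002],0]
  ]
}}

```text
time: 13.3
ee_pos: [0.4346, 0.0884, 0.2569]
tcp_rot: [155.3, 0.4, 80.3]
wrist_force: [0.8, 0.2, -0.8]
opening: 0.017
grasp_force: 49.0
```

>>> {"api": "servo_tool", "payload": {
  "moves": [
    [[0,0,0],[-0.033,0.0034,0.01],0],
    [[0,0,0],[-0.033,0.0034,0.01],0],
    [[0,0,0],[-0.033,0.0034,0.01],0],
    [[0,0,0],[-0.033,0.0034,0.01],0],
    [[0,0,0],[-0.033,0.0034,0.01],0],
    [[0,0,0],[-0.03,0.0034,0.01],0],
    [[0,0,0],[0,0,0],0],
    [[0,0,0],[0,0,0],0]
  ]
}}

```text
time: 14.1
ee_pos: [0.4446, -0.1107, 0.2121]
tcp_rot: [155.4, 0.3, 80.1]
wrist_force: [-0.5, 0.2, -0.2]
opening: 0.0169
grasp_force: 49.0
```

```bash
python3 - <<'E'
from h import *
F=fork-.0008*ex+.0009*ey
to(F+n*(.0166+.042+.01),tool(0));to(F+n*(.0166+.042+.01))
ee=get_obs()["ee_pos"];out=[]
for c in("top","side"):
    a,d=pic(c);k=calibration(c)
    pr=lambda p:cv2.projectPoints(np.array([p]),cv2.Rodrigues(np.array(k["R"]))[0],np.array(k["t"]),np.array(k["camera_matrix"]),np.array(k["dist"]))[0].ravel()
    print(c,"pin",[(w(r["xyz"],c)-(ee+n*-.0166),round(r["score"],2)) for r in mark_of("lock_pin",c)[:1]],"fork",[(w(r["xyz"],c),round(r["score"],2)) for r in mark_of("fork",c)[:1]])
    uv=pr(F).astype(int)
    o=np.array([uv[0]-50,uv[1]-75]);im=cv2.resize(a[o[1]:o[1]+150,o[0]:o[0]+100],(400,600),interpolation=cv2.INTER_CUBIC)
    for p,col in((F,(0,255,0)),(ee,(255,0,255)),(ee-.0166*n-.042*n,(0,255,255))):
        q=((pr(p)-o+.5)*4).astype(int);cv2.circle(im,tuple(map(int,q)),2,col,-1);print(q)
    out.append(im)
cv2.imwrite("pics/g.png",np.hstack(out)[:,:,::-1])
E
```

```text
pos [ 0.4446 -0.1107  0.2121] t 14.1 turn(total) [-0.3799  0.3383 -0.0164] | 0.508969429756322 then shift [-0.0001  0.0024  0.0279] shift in cur [0.0001 0.0026 0.0279]
pos [ 0.4446 -0.1107  0.2121] t 14.1 turn(total) [0. 0. 0.] | 0.0 then shift [0.0001 0.0026 0.0279] shift in cur [0.0001 0.0026 0.0279]
top pin [] fork [(array([ 0.4859, -0.1212,  0.1263]), 0.65)]
[205 304]
[208 361]
[206 328]
side pin [(array([ 0.0039,  0.0013, -0.0003]), 0.49)] fork [(array([ 0.4891, -0.1177,  0.1299]), 0.74)]
[203 304]
[289 194]
[238 263]
```

View pics/g.png

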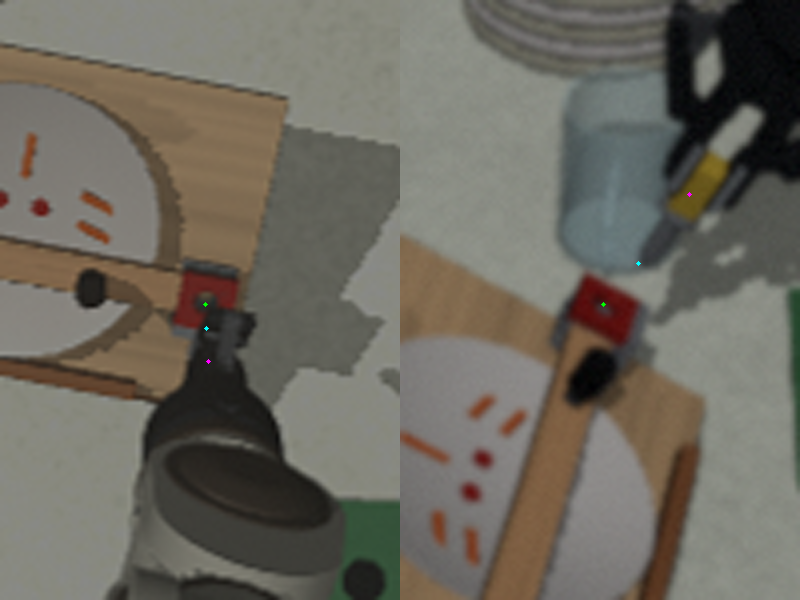

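```bash
python3 - <<'E'
from h import *
o=get_obs();ee=o["ee_pos"];C=Ro.from_euler('xyz',o["tcp_rot"],degrees=True).as_matrix()
tx,ty,tz=C.T;O=ee+.0166*tz;out=[]
for c in("top","side"):
    a,d=pic(c);k=calibration(c)
    pr=lambda p:cv2.projectPoints(np.atleast_2d(p),cv2.Rodrigues(np.array(k["R"]))[0],np.array(k["t"]),np.array(k["camera_matrix"]),np.array(k["dist"]))[0].reshape(-1,2)
    uv=pr(ee)[0].astype(int);o0=uv-[25,37];im=cv2.resize(a[o0[1]:o0[1]+75,o0[0]:o0[0]+50],(400,600),interpolation=cv2.INTER_CUBIC)
    def line(P): cv2.polylines(im,[((pr(np.array(P))-o0+.5)*8).astype(np.int32)],False,(0,255,0),1)
    for s in(0,1):
        z=-.005-.036*s
        line([O+tz*z+sx*.009*tx+sy*.009*ty for sx,sy in((1,1),(1,-1),(-1,-1),(-1,1),(1,1))])
    for sx,sy in((1,1),(1,-1),(-1,-1),(-1,1)): line([O-tz*.005+sx*.009*tx+sy*.009*ty,O-tz*.041+sx*.009*tx+sy*.009*ty])
    T=np.linspace(0,2*np.pi,25);line([O+.013*(np.cos(t)*tx+np.sin(t)*ty) for t in T]);line([O+tz*.035+.006*(np.cos(t)*tx+np.sin(t)*ty) for t in T]);line([O,O+tz*.042])
    print(c,"px per mm axes",(pr(ee+.001*ex)-pr(ee))*8,(pr(ee+.001*ey)-pr(ee))*8,(pr(ee+.001*n)-pr(ee))*8)
    out.append(im)
    X=cloud(c,d);A=a.astype(int);v,u=np.nonzero((np.linalg.norm(X-ee,axis=-1)<.06)&(A[...,0]>1.6*A[...,2])&(A[...,1]>1.4*A[...,2])&(A[...,0]>50));print(len(u),(X[v,u].mean(0)-O)@C if len(u) else 0)
cv2.imwrite("pics/hh.png",np.hstack(out)[:,:,::-1])
E
```

```text
top px per mm axes [[ 0.6608 -3.0878]] [[-3.2936 -0.6216]] [[0.0809 1.1909]]
0 0
side px per mm axes [[-3.1739 -1.7536]] [[-0.6051  2.1382]] [[ 1.7918 -2.4593]]
137 [ 0.0064 -0.0018 -0.0286]
```

View pics/hh.png

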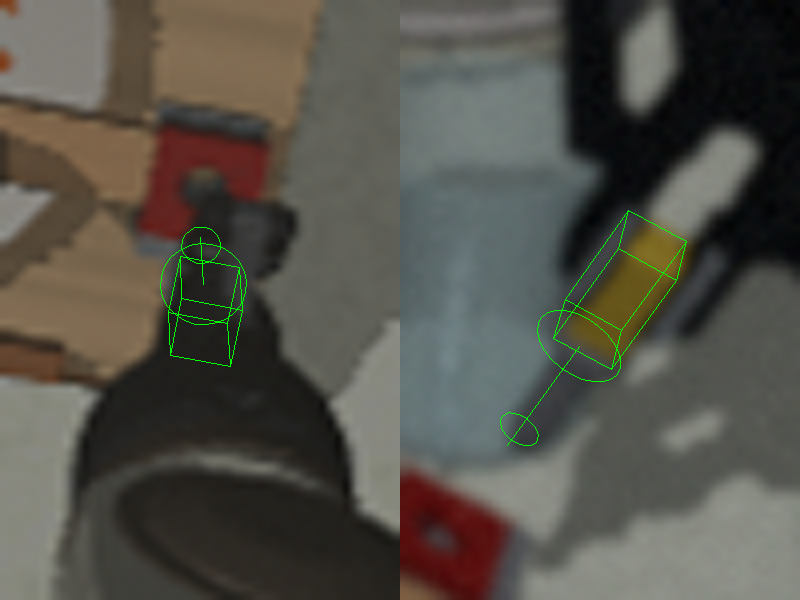

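The wireframe sits about 10 crop px off the pin in the side view, roughly 3 mm. I'll bring the tip just above the fork and compare it directly with the hole there.

>>> {"api": "servo_tool", "payload": {
  "moves": [
    [[0,0,0],[0,0.0025,0.014],0],
    [[0,0,0],[0,0,0.014],0],
    [[0,0,0],[0,0,0.006],0],
    [[0,0,0],[0,0,0],0],
    [[0,0,0],[0,0,0],0]
  ]
}}

```text
time: 15.0
ee_pos: [0.4615, -0.1131, 0.1836]
tcp_rot: [155.3, 0.3, 80.3]
wrist_force: [0.2, -0.9, -1.1]
opening: 0.0168
grasp_force: 49.0
```

```bash
python3 - <<'E'
from h import *
o=get_obs();ee=o["ee_pos"];C=Ro.from_euler('xyz',o["tcp_rot"],degrees=True).as_matrix()
F=fork-.0008*ex+.0009*ey
tx,ty,tz=C.T;O=ee+.0166*tz;print("tip rel F (ex,ey,n)",(O+.042*tz-F)@E,o["wrist_force"]);out=[]
for c in("top","side"):
    im=0
    for _ in range(6): a,d=camera(c);im=im+a.astype(float)/6
    k=calibration(c)
    pr=lambda p:cv2.projectPoints(np.atleast_2d(p),cv2.Rodrigues(np.array(k["R"]))[0],np.array(k["t"]),np.array(k["camera_matrix"]),np.array(k["dist"]))[0].reshape(-1,2)
    S=10;uv=pr(F)[0].astype(int);o0=uv-[20,40];im=cv2.resize(np.clip(im[o0[1]:o0[1]+60,o0[0]:o0[0]+40]*1.6,0,255).astype(np.uint8),(400,600),interpolation=cv2.INTER_CUBIC)
    T=np.linspace(0,2*np.pi,25)
    def line(P,col): cv2.polylines(im,[((pr(np.array(P))-o0+.5)*S).astype(np.int32)],False,col,1)
    line([F+.00775*(np.cos(t)*ex+np.sin(t)*ey) for t in T],(0,255,255))
    line([F+.018*(a*ex+b*ey) for a,b in((1,1),(1,-1),(-1,-1),(-1,1),(1,1))],(0,255,255))
    for s in(1,-1): line([O+.006*s*ty,O+.006*s*ty+.035*tz],(0,255,0))
    line([O+.013*(np.cos(t)*tx+np.sin(t)*ty) for t in T],(0,255,0))
    print(c,[(pr(F+.001*e)-pr(F))*S for e in(ex,ey,n)]);out.append(im)
cv2.imwrite("pics/i.png",np.hstack(out)[:,:,::-1])
E
```

```text
tip rel F (ex,ey,n) [0.0007 0.0002 0.0049] [ 0.1605 -0.8657 -1.1349]
top [array([[ 0.7687, -3.6173]]), array([[-3.8307, -0.7216]]), array([[0.0924, 1.2865]])]
side [array([[-3.7976, -2.058 ]]), array([[-0.8284,  2.6873]]), array([[ 2.0304, -2.7914]])]
```

View pics/i.png

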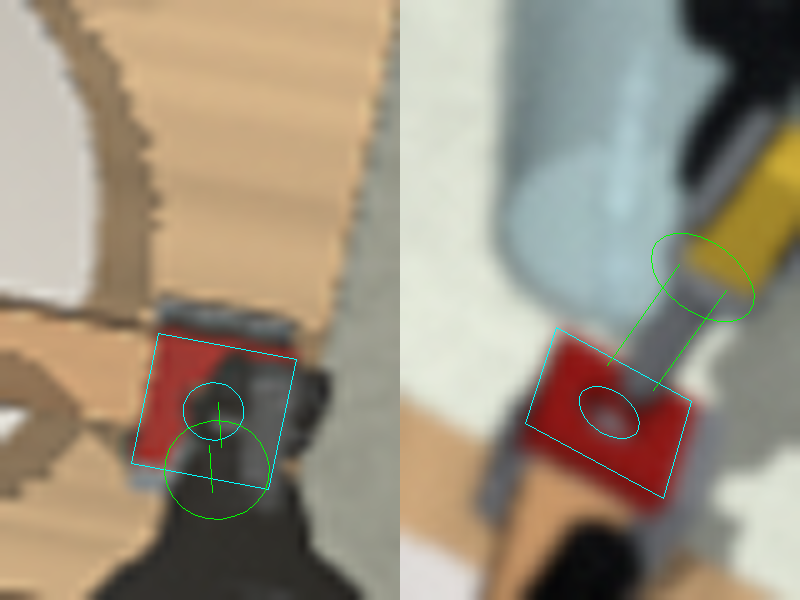

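```bash
python3 - <<'E'
from h import *
o=get_obs();ee=o["ee_pos"];C=Ro.from_euler('xyz',o["tcp_rot"],degrees=True).as_matrix()
F=fork-.0008*ex+.0009*ey;O=ee+.0166*C[:,2]
c="side";im=0;ds=[]
for _ in range(6): a,d=camera(c);im=im+a.astype(float)/6;ds.append(d)
A=im;X=cloud(c,np.median(ds,0));k=calibration(c);cc=-np.array(k["R"]).T@np.array(k["t"]).ravel()
v=(cc-O)/np.linalg.norm(cc-O);print("view dir in tool",v@C)
L=(X-O)@C*1000
yel=(np.linalg.norm(X-ee,axis=-1)<.06)&(A[...,0]>1.6*A[...,2])&(A[...,1]>1.4*A[...,2])&(A[...,0]>40)
Y=L[yel];print("yellow",len(Y));
print(np.round(Y[np.argsort(Y[:,2])][::6],1).tolist())
sh=(L[...,2]>2)&(L[...,2]<50)&(abs(L[...,0])<14)&(abs(L[...,1])<14)&(A.max(-1)-A.min(-1)<25)&(((X-F)@n)>.004)
S=L[sh];print("shank",len(S));print(np.round(S[np.argsort(S[:,2])],1).tolist()[::2])
red=(np.linalg.norm(X-F,axis=-1)<.035)&(A[...,0]>1.8*A[...,1])&(A[...,0]>40)
R=(X[red]-F)@E*1000;R=R[abs(R[:,2])<6];print("red",len(R),R.mean(0),np.percentile(R,[2,98],axis=0))
v_,u_=np.nonzero(red);D=X[v_,u_]-cc;P=cc+D*(((F-cc)@n)/(D@n))[:,None];W=((P-F)@E)[:,:2]*1000;print("red on plane",np.percentile(W,[2,50,98],axis=0))
np.save("im.npy",A)
E
```

```text
view dir in tool [ 0.7806  0.1649 -0.6028]
yellow 130
[[6.9, -9.3, -46.9], [-1.1, -3.0, -41.9], [-5.1, 2.4, -41.1], [-6.6, -7.8, -40.4], [-5.2, -5.7, -40.1], [-0.4, 0.8, -39.8], [10.3, 0.9, -39.3], [7.2, -6.5, -38.5], [8.8, -5.6, -36.1], [8.2, -3.9, -34.3], [10.6, 2.0, -32.2], [8.7, 6.5, -30.6], [10.1, -2.5, -28.4], [9.6, -0.8, -26.7], [8.3, -9.2, -24.8], [8.4, 4.4, -21.9], [10.4, -9.6, -20.3], [9.3, -3.0, -18.0], [8.8, -9.5, -15.3], [7.9, 2.2, -13.0], [8.3, 0.9, -10.8], [8.7, -5.3, -8.9]]
shank 57
[[5.7, -1.3, 3.6], [5.5, -2.6, 6.3], [2.5, -0.1, 7.5], [2.6, -8.3, 8.3], [-0.5, 1.1, 11.2], [3.9, -2.5, 11.4], [5.6, -3.5, 12.5], [2.9, -0.8, 13.5], [4.3, -6.9, 14.7], [-1.1, 1.5, 15.5], [3.8, -5.2, 16.5], [3.0, -0.3, 17.3], [5.5, -4.3, 19.0], [3.7, -6.6, 19.1], [6.9, -5.4, 20.4], [4.2, -7.8, 21.2], [6.1, -3.7, 22.4], [4.8, -7.2, 24.6], [4.5, -2.2, 25.0], [4.8, -5.3, 25.9], [4.3, -0.3, 26.5], [5.3, -6.6, 28.1], [4.0, -1.8, 29.4], [5.6, -2.8, 30.6], [1.7, -0.4, 32.5], [3.9, -6.4, 33.2], [4.1, -2.6, 35.7], [-1.4, -0.5, 39.0], [0.4, -1.5, 40.1]]
red 142 [-1.3503  3.5387 -1.132 ] [[-18.4668 -16.3632  -5.4275]
 [ 14.5168  17.9402   1.2415]]
red on plane [[-18.163  -15.482 ]
 [  0.4419   6.641 ]
 [ 16.4978  24.099 ]]
```

>>> {"api": "servo_tool", "payload": {
  "moves": [
    [[0,0,0],[0.0008,0.002,0],0],
    [[0,0,0],[0,0,0.003],0],
    [[0,0,0],[0,0,0.003],0],
    [[0,0,0],[0,0,0.003],0],
    [[0,0,0],[0,0,0.003],0],
    [[0,0,0],[0,0,0],0]
  ]
}}

```text
time: 16.5
ee_pos: [0.4683, -0.1135, 0.1732]
tcp_rot: [155.3, 0.3, 80.3]
wrist_force: [-0.3, -0.0, -0.4]
opening: 0.017
grasp_force: 49.0
```

```bash
cat > st.py <<'E'
from h import *
o=get_obs();ee=o["ee_pos"];C=Ro.from_euler('xyz',o["tcp_rot"],degrees=True).as_matrix()
F=fork-.0008*ex+.0009*ey;O=ee+.0166*C[:,2]
print("tip rel F",(O+.042*C[:,2]-F)@E*1000,"collar z",(O-F)@n*1000,"force E",E.T@o["wrist_force"],"torque",E.T@o["torque"],o["opening"],o["time"]);to(ee,tool(0))
E
python3 st.py
```

```text
tip rel F [ 2.5002  0.9904 -7.4525] collar z 34.54638536296619 force E [-0.4514 -0.0751 -0.234 ] torque [ 0.0176  0.4726 -0.0258] 0.017003177285617656 16.5
pos [ 0.4683 -0.1135  0.1732] t 16.5 turn(total) [-0.2932  0.294   0.1072] | 0.4288566199203232 then shift [0. 0. 0.] shift in cur [0. 0. 0.]
```

>>> {"api": "servo_tool", "payload": {
  "moves": [
    [[0,0,0],[0,0,0.003],0],
    [[0,0,0],[0,0,0.003],0],
    [[0,0,0],[0,0,0.003],0],
    [[0,0,0],[0,0,0.003],0],
    [[0,0,0],[0,0,0],0]
  ]
}}

```text
time: 17.0
ee_pos: [0.4733, -0.1144, 0.1623]
tcp_rot: [155.3, 0.3, 80.3]
wrist_force: [-1.5, -0.8, -2.8]
opening: 0.0171
grasp_force: 49.1
```

```bash
python3 st.py
```

```text
tip rel F [  2.436    0.8943 -19.4651] collar z 22.53381531081302 force E [-2.34   -1.0711 -1.9561] torque [-0.3218  0.8706 -0.0546] 0.017115266696934982 17.0
pos [ 0.4733 -0.1144  0.1623] t 17.0 turn(total) [-0.2927  0.2984  0.1067] | 0.4313598814079136 then shift [0. 0. 0.] shift in cur [0. 0. 0.]
```

>>> {"api": "servo_tool", "payload": {
  "moves": [
    [[0,0,0],[0,-0.0005,0.003],0],
    [[0,0,0],[0,0,0.003],0],
    [[0,0,0],[0,0,0.003],0],
    [[0,0,0],[0,0,0.003],0],
    [[0,0,0],[0,0,0],0]
  ]
}}

```text
time: 17.5
ee_pos: [0.4779, -0.1153, 0.1512]
tcp_rot: [155.3, 0.3, 80.3]
wrist_force: [-2.2, -1.7, -3.7]
opening: 0.0174
grasp_force: 49.1
```

```bash
python3 st.py
```

```text
tip rel F [  2.0081   0.8396 -31.4436] collar z 10.555287051455144 force E [-3.2233 -2.0385 -2.5588] torque [-0.3574  0.8784  0.0483] 0.017421612396023745 17.5
pos [ 0.4779 -0.1153  0.1512] t 17.5 turn(total) [-0.2799  0.2966  0.1072] | 0.42166572225574067 then shift [0. 0. 0.] shift in cur [0. 0. 0.]
```

>>> {"api": "servo_tool", "payload": {
  "moves": [
    [[0,0,0],[0,-0.0005,0.003],0],
    [[0,0,0],[-0.0003,0,0.003],0],
    [[0,0,0],[0,0,0.002],0],
    [[0,0,0],[0,0,0.001],0],
    [[0,0,0],[0,0,0.001],0],
    [[0,0,0],[0,0,0],0]
  ]
}}

```text
time: 18.1
ee_pos: [0.4816, -0.1162, 0.1425]
tcp_rot: [155.2, 0.3, 80.3]
wrist_force: [-0.6, -0.5, -1.6]
opening: 0.0171
grasp_force: 49.2
```

```bash
python3 st.py
```

```text
tip rel F [  1.7984   0.5696 -40.9894] collar z 1.0096353345025948 force E [-1.1215 -0.6378 -1.2312] torque [-0.2013  0.7114 -0.0098] 0.01713492702965948 18.1
pos [ 0.4816 -0.1162  0.1425] t 18.1 turn(total) [-0.2445  0.2905  0.1139] | 0.3964569512337738 then shift [0. 0. 0.] shift in cur [0. 0. 0.]
```

Now pressing down gently until the collar makes contact.

>>> {"api": "servo_tool", "payload": {
  "moves": [
    [[0,0,0],[0,0,0.001],0],
    [[0,0,0],[0,0,0.001],0],
    [[0,0,0],[0,0,0.001],0],
    [[0,0,0],[0,0,0.001],0],
    [[0,0,0],[0,0,0],0]
  ]
}}

```text
time: 18.6
ee_pos: [0.4825, -0.1165, 0.1407]
tcp_rot: [155.2, 0.3, 80.3]
wrist_force: [-22.2, 3.3, 17.8]
opening: 0.017
grasp_force: 52.8
```

```bash
python3 st.py
```

```text
tip rel F [  1.9104   0.3702 -42.9723] collar z -0.9732557316088567 force E [-12.8303  -0.516   25.6278] torque [-0.2456  3.1112 -0.0024] 0.01699447564255157 18.6
pos [ 0.4825 -0.1165  0.1407] t 18.6 turn(total) [-0.2278  0.3194  0.1034] | 0.4057447427397855 then shift [0. 0. 0.] shift in cur [0. 0. 0.]
```

>>> {"api": "servo_tool", "payload": {
  "moves": [
    [[0,0,0],[0,0,-0.002],0],
    [[0,0,0],[0,0,0],0],
    [[0,0,0],[0,0,0],60],
    [[0,0,0],[0,0,0],60],
    [[0,0,0],[0,0,0],60],
    [[0,0,0],[0,0,0],60],
    [[0,0,0],[0,0,-0.02],60],
    [[0,0,0],[0,0,-0.03],60],
    [[0,0,0],[0,0,-0.04],60],
    [[0,0,0],[0,-0.03,-0.04],60],
    [[0,0,0],[0,-0.03,-0.03],60],
    [[0,0,0],[0,0,0],60]
  ]
}}

```text
time: 19.8
ee_pos: [0.3608, -0.0949, 0.265]
tcp_rot: [154.9, 0.4, 80.3]
wrist_force: [0.4, -0.1, 0.1]
opening: 0.0515
grasp_force: 0.0
```

```bash
python3 - <<'E'
from h import *
print(get_obs()["ee_pos"]);out=[]
for c in("top","side"):
    a,d=pic(c);k=calibration(c)
    for nm in("lock_pin","fork","bar_knob"): print(c,nm,[(w(r["xyz"],c),round(r["score"],2)) for r in mark_of(nm,c)[:1]])
    uv=cv2.projectPoints(fork[None],cv2.Rodrigues(np.array(k["R"]))[0],np.array(k["t"]),np.array(k["camera_matrix"]),np.array(k["dist"]))[0].ravel().astype(int)
    out.append(cv2.resize(a[uv[1]-40:uv[1]+40,uv[0]-30:uv[0]+30],(400,533),interpolation=cv2.INTER_CUBIC))
cv2.imwrite("pics/j.png",np.hstack(out)[:,:,::-1])
E
```

```text
[ 0.3608 -0.0949  0.265 ]
top lock_pin [(array([ 0.4899, -0.1176,  0.1256]), 0.61)]
top fork [(array([ 0.4893, -0.1201,  0.1271]), 0.57)]
top bar_knob [(array([ 0.4955, -0.0426,  0.1373]), 0.66)]
side lock_pin [(array([ 0.4877, -0.1186,  0.125 ]), 0.44)]
side fork [(array([ 0.4869, -0.1179,  0.1286]), 0.69)]
side bar_knob [(array([ 0.4922, -0.0442,  0.1375]), 0.79)]
```

View pics/j.png

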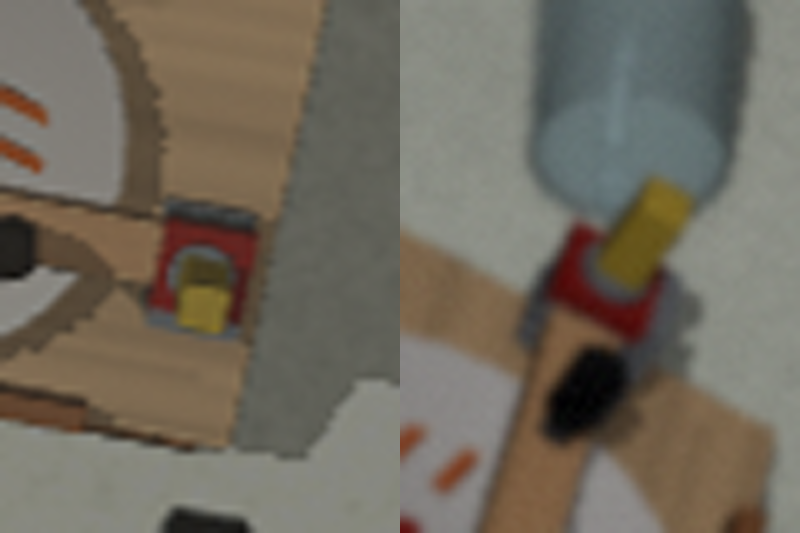

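Both views show the pin standing in the fork, with its collar flat on the red ear (top at (203,270), side at (625,275)). The bar is home and the gripper is clear, so I'm handing in.

```bash
python3 -c "
from workcell import *
print(job_done())"
```

```text
the job is handed in; nothing more can be done
None
```

I swung the bar home and pushed the lock pin through the fork until its collar sat flush, then let go, backed the gripper clear and handed the job in at about 20 s. The last pictures showed the pin seated and the bar home, but hand-in returned no verdict.

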